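# Index the spice carousel to its next click stop and load the jar

### The job

The spice carousel has been left hanging between two stations: push it gently by its red post, anticlockwise seen from above (the way its white arrow points), until it clicks home in the next stop (the orange hub pin drops), without forcing it past that stop. Then stand the yellow-lidded spice jar in the empty white pocket, lowering it gently until it sits flat on the bottom, and let go with the carousel still clicked in. Leave the bottle, mug and bowl where they are.

Things in the scene. Friction and masses are not known exactly. Their poses are not given: they have to be found in the camera images.
- carousel: turning blue disc, 270 mm across, 12 mm thick; origin on the vertical turning axis at its underside, 60 mm above the counter (top face 72 mm), turns with it. Carries pocket, red post, hub and, in the half away from the pocket, three fixed canisters 54 mm wide, 50 mm high. A white arrow between pocket and post points anticlockwise. Stands on a round grey foot and an aluminium tray 324 mm across.
- hub (a point): centre of the top face of the black hub (44 mm across), on the turning axis, 102 mm above the counter. The disc clicks home every 60 degrees; where the stops lie cannot be seen or measured beforehand, only felt. It starts at rest 20 to 42 degrees short of the wanted stop. Dry friction (2 to 7 N at the post) keeps it where it is left, but about 8 degrees before a stop a spring pulls it in by itself and the push force falls away.
- pin_top (a point): centre of the top of the orange pop-up pin (14 mm across) in the middle of the hub. It stands about 4 mm above hub between stops and level with it (within 1 mm) when the carousel is clicked home (under 1.5 mm counts as home). Near a stop the disc runs a little ahead of the pusher as the pin drops.
- post (a point): middle of the upright red push post (16 mm thick, 58 mm high on the disc; this point is 101 mm above the counter), fixed on the disc 118 mm from the axis, 90 degrees anticlockwise of the pocket. Once clicked home the disc resists more and more: pushed on, it reaches 20 N within about 3 degrees, and harder pushing would force it out. 10 N at the post is plenty; above 20 N on the carousel is too rough.
- pocket (a point): centre of the floor of the empty white round pocket on the disc, 105 mm from the axis, 72 mm above the counter; bore 49 mm, wall 4 mm thick and 22 mm high, open at the top.
- mark (a point): green mark on the tray's rim, 148 mm from the axis, 8 mm above the counter; fixed. In the wanted stop the pocket stands beside it, within 14 degrees either way round (the tray was not set exactly in line with the stops); in the stops before and after it is more than 45 degrees off.
- jar_mid (a point): centre (half-way up) of the loose spice jar: round, 44 mm across, 80 mm high, red-brown with a yellow lid of the same width, foot edge chamfered 3 mm, 0.11 to 0.23 kg; it starts upright on the counter. z is its own axis. When it sits in the pocket, this point is 40 mm above pocket.
- bottle: bystander: green bottle with a label, 56 mm across, 150 mm high; origin at the centre of its underside.
- mug: bystander: white mug with a handle, 76 mm across, 85 mm high; origin at the centre of its underside.
- bowl: bystander: small steel bowl, 110 mm across, 45 mm high; origin at the centre of its underside.
There are look-alikes about, which are no part of the job. Of the things like the part that bears jar_mid, leave any that is pink; of the rest the smaller one is meant.

How it is judged:
On the way, in this order (a step that is already met when the one before it is completed fails the run):
1. the carousel is clicked home in the next stop anticlockwise (hub pin down, pocket beside the green mark) (z of pin_top in the frame of hub below 0.0015 m and horizontal distance between pocket and mark below 0.062 m), for 0.3 s.
2. the jar stands in the pocket of the clicked-in carousel (all of step 1 and horizontal distance between jar_mid and pocket below 0.004 m and z of jar_mid in the frame of pocket between 0.036 and 0.044 m and angle between jar_mid's own z axis and vertical below 0.06 rad), for 0.2 s.
At the end, for the whole second after the job is handed in: carousel at rest, clicked home in the wanted stop (pin top under 1.5 mm above hub, pocket within 62 mm of the mark seen from above); jar at rest in the pocket: middle within 4 mm of its axis and 36 to 44 mm above its floor, leaning less than 0.06 rad (all of step 2 and linear speed of jar below 0.02 m/s and angular speed of carousel below 0.05 rad/s); the robot touches nothing.
It fails at once if the robot pushes the carousel with more than 20 N (contact force between any of the fingers, the arm and carousel above 20 N).
It fails at once if the jar is pressed or dropped on the carousel with more than 25 N (contact force between jar and carousel above 25 N).
It fails at once if the bottle is moved by more than 20 mm (distance of bottle from where it was at the start of the episode above 0.02 m).
It fails at once if the mug is moved by more than 20 mm (distance of mug from where it was at the start of the episode above 0.02 m).
It fails at once if the bowl is moved by more than 20 mm (distance of bowl from where it was at the start of the episode above 0.02 m).
It also fails if it takes over 64 s, if anything falls off the work surface, if the arm or the gripper's body presses on something with over 40 N, if the wrist force passes 120 N, or if a joint passes its speed limit or range.

### The arm

A 6-joint arm with a two-finger parallel gripper is mounted at the origin on the work surface. World frame = base frame: x ahead of the robot, y to its left, z up, the work surface at z = 0. Lengths are in m, angles in rad, forces in N, time in s.
With the tool pointing down it reaches from about 0.35 to 0.8 m from the base axis. Payload 7.3 kg.
Tool frame: the origin (TCP) lies at the very end of the fingers, on their centre line; the grasp point (between the pads) lies 19 mm behind it; z points along the fingers, y is the direction in which the jaws open and shut (so a half turn about z gives the same grasp; the last joint's range is limited). The gripper opens to 85 mm and grips with 20 to 120 N. Pads are 22 mm wide; open, the fingers measure 114 mm over their backs; the gripper's body (76 mm by 85 mm) begins 54 mm behind the grasp point. The pads swing forward as they close: fully open they stand 13 mm farther back than shut.
Start: joints at [-1.34, 0.342, 1.524, -0, 1.275, -0.146], TCP at [0.193, -0.488, 0.231] pointing down, gripper open.
Joint ranges: [-2.53, 2.53], [-0.77, 2.02], [0.04, 2.7], [-1, 4.14], [0.28, 2.66], [-3.11, 3.11]. Speed limits (rad/s): [2.57, 2.57, 3.14, 3.14, 3.14, 3.14].

### API

Orientations are given as a unit quaternion [x, y, z, w].
In Python, from station import arm, grab_frame, camera_params, hand_in gives the robot as it stands.
- The arm moves only by the tool carry_out, never from a script. Its arguments are lists of equal length, an entry for each row: "dp": the shift along the tool's x, y, z in m, a list of three; "turn": the turn, a rotation vector about the tool's x, y, z in rad, a list of three; "grip": the gripper command: -1 is fully open, 1 is shut, values between are in proportion. A call has 1 to 5 rows; each row shifts and turns the commanded pose from where the row before left it, along the tool's axes as they then stand; what a row does not reach is not made up. A row lasts 1/8 s, in which the tool goes at most 62.5 mm and 10.7 degrees, less where a joint would pass 70% of its speed; a pose out of reach is approached as far as the arm can. A call is refused whole if a number of a shift passes 0.0625 or a number of a turn 0.188, either way. A call with a gripper value outside its range is refused whole. The fingers move at their own pace and stop on an object; "newtons" is the grip in N (left out, the last holds). Time passes only in rows, so rows that do not move let the fingers close. It gives the time, the measured TCP pose, the force and the opening at its end, in the units of the state.
- arm.read_state(): the state, without advancing time (a new reading comes with each control period).
- grab_frame(name): name is "side" or "top"; returns (picture, depth): 480x640x3 uint8, red, green, blue; 480x640 float32, m along the optical axis (not along the pixel's ray), 0 where there is no reading.
- camera_params(name): a dict with "intrinsics" (3x3 intrinsics, pixels), "k1" (the pictures are not rectified: a ray, as slopes to the right and down, at radius r is drawn at 1 + k1 r^2 times it, then the intrinsics apply), "origin" and "rotation" of the camera in the world. Camera axes: x right, y down, z forward; pixel columns grow to the right and rows downward; lengths in m; the calibration is good to about 2 mm. A picture is of the moment at which its call begins. camera_params takes no time and is no camera call.
- hand_in(): hands the job in, once; it reports no verdict.
The state is a dict: "t": time; "joint_pos": joint angles; "dq": joint speeds; "effort": joint torques, N m; "tool_pos": TCP position; "tool_rot": TCP orientation; "wrist_force": force on the tool from outside, world axes, zero at the start; "wrist_torque": the same for the moment, N m; "width": finger opening in m.
Only numpy, scipy, OpenCV 4.12 (cv2) and the standard library are available. Lean on these libraries where they do the work, as an engineer would, in place of code of your own. Each camera call takes 0.05 s, during which the arm holds its last target. There are 200 camera calls.

## Working session

There is one attempt and no reset: what is moved stays moved. The work goes in short steps, Python scripts to look and compute and a tool call to move; the robot and the scene stay as the last step left them, time stands still between calls to the robot, and variables do not carry over. Pictures are saved under pics/ and viewed, about 8 in all and at most 12, crops included, and the job is handed in when it is done.

Besides the shell and the picture viewer there is one more tool, called after "Emit:" as name(argument=value, ...), one argument or row to a line, values as JSON. carry_out: Moves the arm, as the interface text tells. Its arguments: {"type":"object","properties":{"dp":{"type":"array"},"turn":{"type":"array"},"grip":{"type":"array"},"newtons":{"type":"number"}},"required":["dp","turn","grip"]}

```bash
mkdir -p pics; ls
cat > h.py <<'E'
import numpy as np, cv2
from station import arm, grab_frame, camera_params, hand_in
def save(n,im): cv2.imwrite('pics/'+n,cv2.cvtColor(im,cv2.COLOR_RGB2BGR))
def rays(cam,px):
    c=camera_params(cam); K=np.array(c["intrinsics"],float)
    px=np.atleast_2d(np.array(px,float)); d=np.c_[(px[:,0]-K[0,2])/K[0,0],(px[:,1]-K[1,2])/K[1,1]]
    s=d.copy()
    for _ in range(20): s=d/(1+c["k1"]*(s**2).sum(1,keepdims=True))
    return np.array(c["origin"]),np.c_[s,np.ones(len(s))],np.array(c["rotation"])
def onz(cam,px,z):
    o,s,R=rays(cam,px); w=s@R.T
    return o+w*((z-o[2])/w[:,2])[:,None]
def proj(cam,P):
    c=camera_params(cam); K=np.array(c["intrinsics"]); p=(np.atleast_2d(P)-np.array(c["origin"]))@np.array(c["rotation"])
    s=p[:,:2]/p[:,2:]; s=s*(1+c["k1"]*(s**2).sum(1,keepdims=True)); return s*[K[0,0],K[1,1]]+[K[0,2],K[1,2]]
def cloud(cam,depth):
    v,u=np.mgrid[0:480,0:640]; o,s,R=rays(cam,np.c_[u.ravel(),v.ravel()])
    return (o+(s*depth.reshape(-1,1))@R.T).reshape(480,640,3)
E
python3 - <<'E'
from h import *
for n in("top","side"):
    im,d=grab_frame(n); save(n+"0.png",im); np.savez("pics/%s0.npz"%n,im=im,d=d); print(n,camera_params(n))
print(arm.read_state())
E
```

```text
pics
top {'intrinsics': array([[506.3322865 ,   0.        , 315.87389865],
       [  0.        , 506.3322865 , 240.11916263],
       [  0.        ,   0.        ,   1.        ]]), 'k1': 0.017106989017173328, 'origin': array([ 0.45305402, -0.05773567,  1.23801886]), 'rotation': array([ 0.7074344 , -0.70498055,  0.0382232 , -0.0328326 ])}
side {'intrinsics': array([[568.60132345,   0.        , 322.30448335],
       [  0.        , 568.60132345, 240.88308928],
       [  0.        ,   0.        ,   1.        ]]), 'k1': -0.18441596129843124, 'origin': array([0.37869428, 0.84965136, 0.86323251]), 'rotation': array([-0.07350069,  0.90334755, -0.42000349,  0.04645332])}
{'t': 0.1, 'joint_pos': array([-1.34000502e+00,  3.42651748e-01,  1.52492229e+00, -2.52792496e-06,
        1.27539335e+00, -1.45968895e-01]), 'dq': array([ 0.00110712, -0.00026516, -0.00134474,  0.00023432, -0.00019499,
        0.00069512]), 'effort': array([ 1.09663168e-03, -4.34446836e+01, -2.46491271e+01, -2.09285877e-04,
        4.73707973e-03,  2.32514356e-05]), 'tool_pos': array([ 0.19310562, -0.48781344,  0.23069585]), 'tool_rot': array([ 9.82308577e-01,  1.87268220e-01, -3.03512938e-05, -6.86699878e-04]), 'wrist_force': array([0.36180485, 1.02563   , 0.49868755]), 'wrist_torque': array([-0.0434666 ,  0.01127823,  0.0161539 ]), 'width': 0.08532776778581413}
```

Rotation is a quaternion; fixing the helper, and viewing both pictures.

```bash
sed -i 's/np.array(c\["rotation"\])/Rot.from_quat(c["rotation"]).as_matrix()/; 1a from scipy.spatial.transform import Rotation as Rot' h.py; grep -n rotation h.py
```

```text
10:    return np.array(c["origin"]),np.c_[s,np.ones(len(s))],Rot.from_quat(c["rotation"]).as_matrix()
15:    c=camera_params(cam); K=np.array(c["intrinsics"]); p=(np.atleast_2d(P)-np.array(c["origin"]))@Rot.from_quat(c["rotation"]).as_matrix()
```

View pics/top0.png

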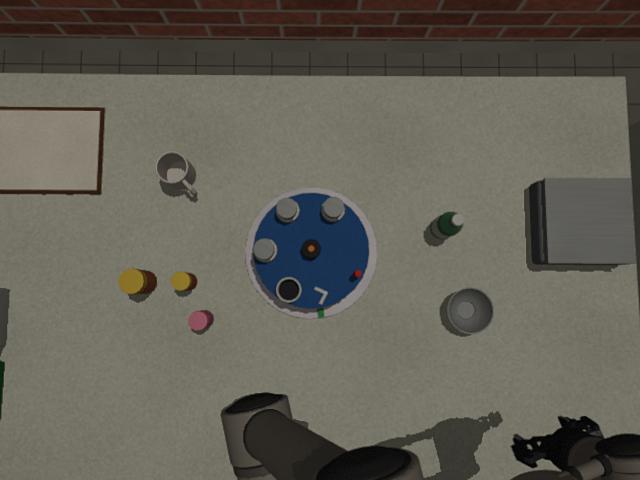

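View pics/side0.png

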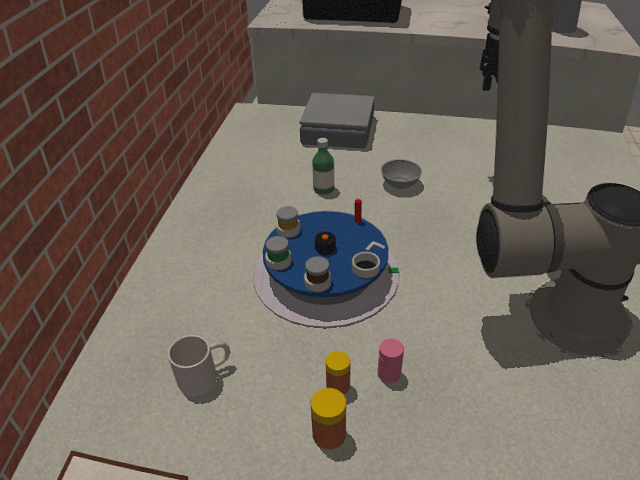

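The top view shows the hub at (311,250), pocket (288,290), post (357,273), mark (321,313), target small yellow-lidded jar (183,282), with the bigger jar at (135,282) and the pink one at (200,321). The side view agrees. Next I'll measure these.

```bash
cat > m.py <<'E'
from h import *
def blob(im,lo,hi,near=None,r=30,amin=8):
    hsv=cv2.cvtColor(im,cv2.COLOR_RGB2HSV); m=cv2.inRange(hsv,np.array(lo),np.array(hi))
    n,l,s,c=cv2.connectedComponentsWithStats(m)
    out=[(s[i,4],c[i].round(1),s[i,:4]) for i in range(1,n) if s[i,4]>=amin and (near is None or np.hypot(*(c[i]-near))<r)]
    return sorted(out,key=lambda o:-o[0])
E
python3 - <<'E'
from m import *
T={};
for n in("top","side"):
    z=np.load(f"pics/{n}0.npz"); im,d=z["im"],z["d"]; P=cloud(n,d); T[n]=(im,P)
    np.set_printoptions(precision=4,suppress=True)
    for nm,lo,hi in (("yellow",(20,150,80),(32,255,255)),("red",(0,170,80),(6,255,255)),("orange",(7,170,80),(17,255,255)),("green",(55,150,60),(80,255,255)),("blue",(100,120,30),(125,255,255))):
        for a,c,b in blob(im,lo,hi)[:5]:
            print(n,nm,a,c,b, P[int(c[1]),int(c[0])])
# disc via depth top: points z~0.072
im,P=T["top"]
hsv=cv2.cvtColor(im,cv2.COLOR_RGB2HSV); m=cv2.inRange(hsv,np.array((100,120,30)),np.array((125,255,255)))
l=cv2.connectedComponentsWithStats(m); i=1+np.argmax(l[2][1:,4]); mm=(l[1]==i).astype(np.uint8)
cn=max(cv2.findContours(mm,0,1)[0],key=cv2.contourArea)[:,0]
w=onz("top",cv2.convexHull(cn)[:,0],0.072); print("disc circle",cv2.minEnclosingCircle(w[:,:2].astype(np.float32)))
# pocket inner dark & wall
g=cv2.cvtColor(im,cv2.COLOR_RGB2GRAY)[270:310,268:308]
print("pocket P",P[290,288]); 
for nm,lo,hi in(("white",(0,0,110),(179,60,255)),("dark",(0,0,0),(179,255,60))):
    for a,c,b in blob(im,lo,hi,(288,290),18): print(nm,a,c,b,onz("top",c,.094)[0],onz("top",c,.072)[0])
print("pin",[onz(n,blob(T[n][0],(5,150,60),(17,255,255),p,8)[0][1],.106)[0] for n,p in(("top",(311,249)),("side",(325,237)))])
print("disc z",np.median(P[...,2][mm>0]))
E
```

```text
top yellow 496 [131.1 280.8] [119 269  25  25] [0.4768 0.3448 0.1026]
top yellow 285 [180.7 280.7] [171 272  20  19] [0.4776 0.2429 0.0771]
top red 29 [357.3 273.3] [355 271   6   6] [ 0.4929 -0.156   0.132 ]
top orange 36 [310.9 248. ] [308 245   7   7] [ 0.5494 -0.0531  0.1061]
top green 24 [320.3 313. ] [318 310   5   7] [ 0.4008 -0.0774  0.0052]
top blue 7844 [314.6 251.6] [254 193 115 115] [ 0.5432 -0.0621  0.0994]
side yellow 1065 [328.1 405.8] [311 388  35  37] [0.4735 0.3524 0.1024]
side yellow 499 [337.5 363.1] [326 351  24  25] [0.4753 0.2499 0.0785]
side red 19 [357.5 201.1] [355 199   6   5] [ 0.4932 -0.1542  0.1289]
side orange 28 [324.7 236.1] [322 234   7   5] [ 0.549  -0.0498  0.1081]
side green 34 [393.9 269.9] [390 268   8   5] [ 0.4014 -0.0765  0.0098]
side blue 5173 [330.1 252.4] [263 212 125  85] [ 0.5352 -0.0401  0.0739]
side blue 44 [272.9 233.9] [266 229  13  12] [ 0.6723 -0.0848  0.0733]
disc circle ((0.5482971668243408, -0.05505277216434479), 0.13327732682228088)
pocket P [ 0.4556 -0.0027  0.067 ]
white 83 [287.4 289.5] [276 278  25  24] [ 0.4567 -0.0026  0.094 ] [ 0.4568 -0.0016  0.072 ]
dark 334 [288.4 289.2] [279 279  20  21] [ 0.4574 -0.0049  0.094 ] [ 0.4574 -0.0039  0.072 ]
dark 17 [275.8 293.5] [275 287   4  12] [0.4477 0.0233 0.094 ] [0.4476 0.0249 0.072 ]
dark 9 [290.  302.8] [287 302   7   3] [ 0.427  -0.0087  0.094 ] [ 0.4265 -0.0078  0.072 ]
pin [array([ 0.5492, -0.0551,  0.106 ]), array([ 0.5478, -0.0512,  0.106 ])]
disc z 0.07067451389309976
```

Emit:
carry_out(
  dp=[
    [0.038,-0.0233,0],
    [0.038,-0.0233,0],
    [0.038,-0.0233,0],
    [0.038,-0.0233,0],
    [0.038,-0.0233,0],
  ],
  turn=[
    [0,0,0],
    [0,0,0],
    [0,0,0],
    [0,0,0],
    [0,0,0],
  ],
  grip=[1,1,1,1,1],
  newtons=30,
)

```text
t: 0.72
tool_pos: [0.3276, -0.3086, 0.2311]
tool_rot: [0.982, 0.187, -0.0, -0.0]
wrist_force: [0.7, 0.8, -0.1]
width: 0.0
```

Emit:
carry_out(
  dp=[
    [0.038,-0.0233,0],
    [0.038,-0.0233,0],
    [0.038,-0.0233,0],
    [0.038,-0.0233,0],
    [0.038,-0.0233,0],
  ],
  turn=[
    [0,0,0],
    [0,0,0],
    [0,0,0],
    [0,0,0],
    [0,0,0],
  ],
  grip=[1,1,1,1,1],
)

```text
t: 1.35
tool_pos: [0.4614, -0.1304, 0.231]
tool_rot: [0.982, 0.187, -0.0, -0.0]
wrist_force: [0.5, -1.2, 0.2]
width: 0.0001
```

Emit:
carry_out(
  dp=[
    [0,0,0],
    [0,0,0],
    [0,0,0],
    [0,0,0],
    [0,0,0],
  ],
  turn=[
    [0,0,0.175],
    [0,0,0.175],
    [0,0,0.175],
    [0,0,0.175],
    [0,0,0.175],
  ],
  grip=[1,1,1,1,1],
)

```text
t: 1.98
tool_pos: [0.4606, -0.1316, 0.2309]
tool_rot: [0.968, -0.249, -0.0, -0.0]
wrist_force: [-0.3, -0.2, 0.1]
width: -0.0001
```

Emit:
carry_out(
  dp=[
    [0,0,0],
    [0,0,0],
    [0,0,0],
  ],
  turn=[
    [0,0,0.175],
    [0,0,0.175],
    [0,0,0],
  ],
  grip=[1,1,1],
)

```text
t: 2.35
tool_pos: [0.4606, -0.1316, 0.231]
tool_rot: [0.912, -0.411, -0.0, 0.0]
wrist_force: [0.6, 0.6, 0.6]
width: 0.0
```

Run:
```python
from m import *
np.set_printoptions(precision=4,suppress=True)
s=arm.read_state(); R=Rot.from_quat(s["tool_rot"]).as_matrix(); print(s["t"],s["tool_pos"],s["joint_pos"],s["wrist_force"],s["width"]);print(R)
z=np.load("pics/top0.npz")["im"]; y=np.load("pics/side0.npz")["im"]
c=blob(z,(20,150,80),(32,255,255),(180,280),10)[0]; print("jar top",onz("top",c[1],.08), "diam px",c[2])
```

```text
2.35 [ 0.4606 -0.1316  0.231 ] [-0.4384  0.2586  1.6444 -0.0001  1.2392  1.979 ] [0.6183 0.6231 0.6338] 2.2104239643583037e-05
[[ 0.6625 -0.749  -0.0006]
 [-0.749  -0.6625  0.0002]
 [-0.0006  0.0003 -1.    ]]
jar top [[0.476  0.2405 0.08  ]] diam px [171 272  20  19]
```

Emit:
carry_out(
  dp=[
    [0,0,0.045],
    [0,0,0.045],
    [0,0,0.045],
    [0,0,0],
    [0.004,0,0],
  ],
  turn=[
    [0,0,0],
    [0,0,0],
    [0,0,0],
    [0,0,0],
    [0,0,-0.034],
  ],
  grip=[1,1,1,1,1],
)

```text
t: 2.98
tool_pos: [0.4643, -0.1351, 0.0977]
tool_rot: [0.919, -0.394, 0.001, 0.0]
wrist_force: [0.2, -0.3, 1.2]
width: 0.0001
```

Emit:
carry_out(
  dp=[
    [0.004,0,0],
    [0.004,0,0],
    [0.004,0,0],
    [0.002,0,0],
    [0.002,0,0],
  ],
  turn=[
    [0,0,-0.034],
    [0,0,-0.034],
    [0,0,-0.034],
    [0,0,-0.017],
    [0,0,-0.017],
  ],
  grip=[1,1,1,1,1],
)

```text
t: 3.6
tool_pos: [0.4751, -0.1458, 0.0963]
tool_rot: [0.943, -0.332, -0.0, 0.0]
wrist_force: [0.4, 0.6, 0.4]
width: -0.0001
```

Emit:
carry_out(
  dp=[
    [0.002,0,0],
    [0.002,0,0],
    [0.002,0,0],
    [0.002,0,0],
    [0.002,0,0],
  ],
  turn=[
    [0,0,-0.017],
    [0,0,-0.017],
    [0,0,-0.017],
    [0,0,-0.017],
    [0,0,-0.017],
  ],
  grip=[1,1,1,1,1],
)

```text
t: 4.22
tool_pos: [0.4824, -0.1514, 0.0962]
tool_rot: [0.957, -0.292, -0.001, -0.0]
wrist_force: [-4.8, 3.2, 3.0]
width: -0.0
```

Emit:
carry_out(
  dp=[
    [0.002,0,0],
    [0.002,0,0],
    [0.002,0,0],
    [0.002,0,0],
    [0.002,0,0],
  ],
  turn=[
    [0,0,-0.017],
    [0,0,-0.017],
    [0,0,-0.017],
    [0,0,-0.017],
    [0,0,-0.017],
  ],
  grip=[1,1,1,1,1],
)

```text
t: 4.85
tool_pos: [0.4917, -0.157, 0.0962]
tool_rot: [0.968, -0.251, 0.0, -0.0]
wrist_force: [-3.5, 3.9, 1.4]
width: 0.0001
```

Emit:
carry_out(
  dp=[
    [0.002,0,0],
    [0.002,0,0],
    [0.002,0,0],
    [0.002,0,0],
    [0.002,0,0],
  ],
  turn=[
    [0,0,-0.017],
    [0,0,-0.017],
    [0,0,-0.017],
    [0,0,-0.017],
    [0,0,-0.017],
  ],
  grip=[1,1,1,1,1],
)

```text
t: 5.48
tool_pos: [0.5004, -0.1615, 0.0962]
tool_rot: [0.978, -0.209, -0.0, -0.0]
wrist_force: [-2.7, 4.1, 0.7]
width: -0.0001
```

```bash
cat > st.py <<'E'
from m import *
np.set_printoptions(precision=4,suppress=True)
C=np.array([.549,-.054])
def ang(p): v=np.array(p)[:2]-C; return round(np.degrees(np.arctan2(v[1],v[0]))%360,1),round(np.hypot(*v),4)
s=arm.read_state(); R=Rot.from_quat(s["tool_rot"]).as_matrix()
print("t",s["t"],"tcp",s["tool_pos"],ang(s["tool_pos"]),"F",s["wrist_force"],"xang",np.degrees(np.arctan2(R[1,0],R[0,0])))
for n in("top","side"):
    im,d=grab_frame(n); np.savez(f"pics/{n}_l.npz",im=im,d=d); save(n+"_l.png",im)
    P=cloud(n,d)
    for a,c,b in blob(im,(0,170,70),(6,255,255),amin=5)[:1]: print(n,"post",a,c,ang(onz(n,c,.130)[0]))
    pc=proj(n,[[C[0],C[1],.105]])[0]
    for a,c,b in blob(im,(7,150,60),(17,255,255),pc,8)[:1]:
        u,v=c.round().astype(int); print(n,"pin",a,c,"z",np.median(P[v-1:v+2,u-1:u+2,2]))
E
python3 st.py
```

```text
t 5.475 tcp [ 0.5004 -0.1615  0.0962] (np.float64(245.7), np.float64(0.118)) F [-2.6721  4.0791  0.6776] xang -24.180488654532173
top pin 40 [310.8 248.1] z 0.10527618003602757
side post 69 [346.3 210.5] (np.float64(238.4), np.float64(0.0718))
side pin 33 [324.8 236.3] z 0.10575717014621822
```

Emit:
carry_out(
  dp=[
    [0.002,0,0],
    [0.002,0,0],
    [0.002,0,0],
    [0.002,0,0],
    [0,0,0],
  ],
  turn=[
    [0,0,-0.017],
    [0,0,-0.017],
    [0,0,-0.017],
    [0,0,-0.017],
    [0,0,0],
  ],
  grip=[1,1,1,1,1],
)

```text
t: 6.2
tool_pos: [0.5082, -0.165, 0.0963]
tool_rot: [0.984, -0.177, 0.0, 0.0]
wrist_force: [-0.6, 1.9, -0.3]
width: -0.0004
```

```bash
cat >> st.py <<'E'
    if n=="top":
        q=np.array([(C[0]+.105*np.cos(a),C[1]+.105*np.sin(a),.094) for a in np.radians(np.arange(150,205,2))])
        px=proj("top",q); cand=[o for o in blob(im,(0,0,0),(179,255,60),None,0,150) if np.min(np.hypot(*(px-o[1]).T))<6]
        for a,c,b in cand: print("pocket",a,c,ang(onz("top",c,.09)[0]),onz("top",c,.09)[0])
E
python3 st.py
```

```text
t 6.2 tcp [ 0.5082 -0.165   0.0963] (np.float64(249.8), np.float64(0.1182)) F [-0.5951  1.9359 -0.3035] xang -20.337140312470467
top pin 40 [310.8 248.1] z 0.1048985352588816
side post 65 [342.8 208.8] (np.float64(246.1), np.float64(0.0723))
side pin 36 [324.9 236.4] z 0.10604127368431737
```

Run:
```python
from h import *
a=np.load("pics/top_l.npz")["im"][180:340,230:400]; b=np.load("pics/side_l.npz")["im"][180:330,240:410]
save("c1.png",np.hstack([cv2.resize(a,(400,376)),cv2.resize(b,(400,376))]))
```

```text
(no output)
```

View pics/c1.png

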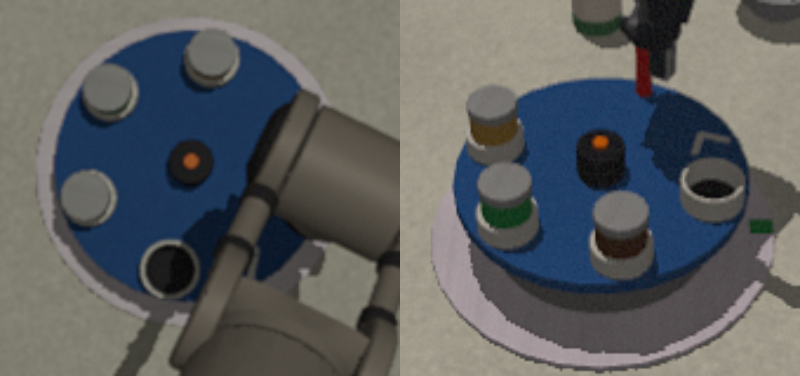

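The crop shows the pocket at top-image (301,294), about 168° around the hub. That is 17° of turn so far, and the pin is still up. I'll keep going in small steps.

Emit:
carry_out(
  dp=[
    [0.002,0,0],
    [0.002,0,0],
    [0.002,0,0],
    [0.001,0,0],
  ],
  turn=[
    [0,0,-0.017],
    [0,0,-0.017],
    [0,0,-0.017],
    [0,0,-0.0085],
  ],
  grip=[1,1,1,1],
)

```text
t: 6.8
tool_pos: [0.5145, -0.1672, 0.0964]
tool_rot: [0.989, -0.147, 0.0, 0.0]
wrist_force: [-3.8, -0.3, 0.9]
width: -0.0
```

```bash
cat >> st.py <<'E'
im=np.load("pics/top_l.npz")["im"]; g=cv2.cvtColor(im,cv2.COLOR_RGB2HSV)
# canister tops (z .122): grey blobs on the disc
for a,c,b in blob(im,(0,0,85),(179,40,255),proj("top",[[C[0],C[1],.122]])[0],62,120):
    if a<700: print("can",a,c,ang(onz("top",c,.122)[0]))
E
python3 st.py
python3 - <<'E'
import sys; sys.path.insert(0,'.')
import os; os.chdir('.')
from m import *
C=np.array([.549,-.054]); im=np.load("pics/top0.npz")["im"]
for a,c,b in blob(im,(0,0,85),(179,40,255),proj("top",[[C[0],C[1],.122]])[0],62,120):
    v=onz("top",c,.122)[0][:2]-C; print("can0",a,c,np.degrees(np.arctan2(v[1],v[0]))%360,np.hypot(*v))
E
```

```text
t 6.8 tcp [ 0.5145 -0.1672  0.0964] (np.float64(253.0), np.float64(0.1184)) F [-3.7742 -0.347   0.9162] xang -16.90171566703281
top pin 40 [310.8 248.1] z 0.10479325176969634
side post 62 [339.9 208.1] (np.float64(251.4), np.float64(0.0714))
side pin 36 [324.9 236.4] z 0.1067205843220298
can 411 [268.4 265.3] (np.float64(113.2), np.float64(0.1004))
can0 208916 [317.7 268.4] 199.52505914471567 0.048759714301221814
can0 167 [288.5 289.3] 152.6320401791974 0.10355389839407432
```

Emit:
carry_out(
  dp=[
    [0.002,0,0],
    [0.002,0,0],
    [0.002,0,0],
    [0.001,0,0],
  ],
  turn=[
    [0,0,-0.017],
    [0,0,-0.017],
    [0,0,-0.017],
    [0,0,-0.0085],
  ],
  grip=[1,1,1,1],
)

```text
t: 7.4
tool_pos: [0.5215, -0.169, 0.0963]
tool_rot: [0.993, -0.117, 0.0, 0.0]
wrist_force: [-1.1, -0.9, 1.0]
width: 0.0
```

```bash
python3 st.py
```

```text
t 7.4 tcp [ 0.5215 -0.169   0.0963] (np.float64(256.6), np.float64(0.1182)) F [-1.0717 -0.8734  1.0259] xang -13.492761835963929
top pin 40 [310.8 248.1] z 0.10415147272585967
side post 71 [337.  207.8] (np.float64(256.4), np.float64(0.0698))
side pin 36 [324.8 236.3] z 0.10518784868731346
can 414 [269.5 267.8] (np.float64(116.6), np.float64(0.1005))
```

Emit:
carry_out(
  dp=[
    [0.002,0,0],
    [0.002,0,0],
    [0,0,0],
  ],
  turn=[
    [0,0,-0.017],
    [0,0,-0.017],
    [0,0,0],
  ],
  grip=[1,1,1],
)

```text
t: 7.88
tool_pos: [0.5254, -0.1699, 0.0963]
tool_rot: [0.995, -0.101, 0.0, 0.0]
wrist_force: [0.3, 0.5, 0.4]
width: -0.0001
```

```bash
python3 st.py
```

```text
t 7.875 tcp [ 0.5254 -0.1699  0.0963] (np.float64(258.5), np.float64(0.1182)) F [0.2548 0.5369 0.4191] xang -11.560806237564995
top pin 37 [310.8 248.2] z 0.10059292590203972
side post 95 [330.6 204. ] (np.float64(269.6), np.float64(0.0795))
side pin 26 [324.7 237.2] z 0.1015220106690291
can 415 [272.5 273.5] (np.float64(124.7), np.float64(0.101))
```

The click is clear: the pin dropped about 4 mm in both views, the force is near zero, and the disc jumped 8° ahead. I'll back off, lift, and move above the jar with the gripper opening.

Emit:
carry_out(
  dp=[
    [-0.01,0,0],
    [0,0,-0.05],
    [0,0,-0.05],
    [0,0,-0.054],
    [0,0,0],
  ],
  turn=[
    [0,0,0],
    [0,0,0],
    [0,0,0],
    [0,0,0],
    [0,0,0],
  ],
  grip=[1,1,1,1,1],
)

```text
t: 8.6
tool_pos: [0.5165, -0.1685, 0.2548]
tool_rot: [0.995, -0.101, 0.004, 0.002]
wrist_force: [-0.4, -0.6, -0.6]
width: -0.0001
```

Emit:
carry_out(
  dp=[
    [-0.0152,-0.049,0],
    [-0.0152,-0.049,0],
    [-0.0152,-0.049,0],
    [-0.0152,-0.049,0],
    [-0.0152,-0.049,0],
  ],
  turn=[
    [0,0,0],
    [0,0,0],
    [0,0,0],
    [0,0,0],
    [0,0,0],
  ],
  grip=[1,1,-1,-1,-1],
)

```text
t: 9.22
tool_pos: [0.4886, 0.0889, 0.2491]
tool_rot: [0.995, -0.101, -0.001, 0.0]
wrist_force: [0.9, -0.1, -0.4]
width: 0.0544
```

Emit:
carry_out(
  dp=[
    [-0.0152,-0.049,0],
    [-0.0152,-0.049,0],
    [-0.0152,-0.049,0],
    [0,0,0],
    [0,0,0],
  ],
  turn=[
    [0,0,0],
    [0,0,0],
    [0,0,0],
    [0,0,-0.179],
    [0,0,-0.179],
  ],
  grip=[-1,-1,-1,-1,-1],
)

```text
t: 9.85
tool_pos: [0.4736, 0.2411, 0.2487]
tool_rot: [0.997, 0.082, -0.001, 0.0]
wrist_force: [-0.3, -0.8, 0.2]
width: 0.0858
```

Emit:
carry_out(
  dp=[
    [0,0,0],
    [0,0,0],
    [0,0,0],
    [0,0,0],
    [0,0,0],
  ],
  turn=[
    [0,0,-0.179],
    [0,0,-0.179],
    [0,0,-0.179],
    [0,0,-0.179],
    [0,0,-0.179],
  ],
  grip=[-1,-1,-1,-1,-1],
)

```text
t: 10.48
tool_pos: [0.4738, 0.2402, 0.2489]
tool_rot: [0.864, 0.504, -0.001, -0.0]
wrist_force: [0.2, 1.0, -0.6]
width: 0.0854
```

```bash
python3 st.py
python3 - <<'E'
import os; os.chdir('.')
from m import *
a=np.load("pics/top_l.npz")["im"]; b=np.load("pics/side_l.npz")["im"]
save("c2.png",np.hstack([cv2.resize(a[170:350,140:400],(433,300)),cv2.resize(b[180:420,230:420],(237,300))]))
# jar lid from side: triangulate lid centre in both first frames
s=np.load("pics/side0.npz")["im"]; c=blob(s,(20,150,80),(32,255,255),(337,363),12)[0]; print("side lid blob",c)
u,v,w,h=c[2]; 
# lid top ellipse: width w at top plane
print("side: left/right edges at z=.07 mid", onz("side",[[u+w/2-.5,v],[u,v+10],[u+w-1,v+10]],.08))
E
```

```text
t 10.475 tcp [0.4738 0.2402 0.2489] (np.float64(104.3), np.float64(0.3037)) F [ 0.1751  0.987  -0.5525] xang 60.539579197499165
top post 29 [363.7 244.6] (np.float64(273.1), np.float64(0.1174))
top pin 37 [310.8 248.2] z 0.10047868067201993
pocket 333 [313.3 294.9] (np.float64(183.8), np.float64(0.1045)) [ 0.4448 -0.0609  0.09  ]
can 421 [272.5 273.2] (np.float64(124.4), np.float64(0.1007))
can 166 [313.3 295. ] (np.float64(183.7), np.float64(0.1044))
side lid blob (np.int32(499), array([337.5, 363.1]), array([326, 351,  24,  25], dtype=int32))
side: left/right edges at z=.07 mid [[0.4783417  0.22481864 0.08      ]
 [0.49454331 0.24965155 0.08      ]
 [0.45538996 0.24362533 0.08      ]]
```

View pics/c2.png

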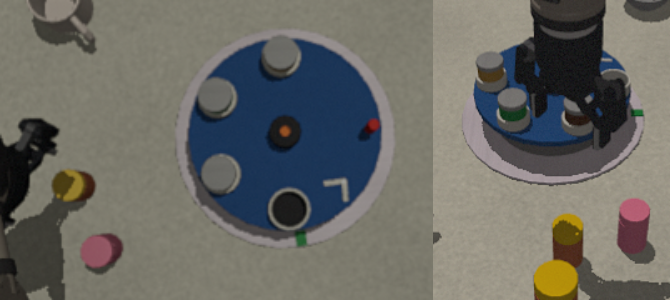

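The top crop shows the pocket now beside the green mark, and the post at top-image (364,245). The jar is still standing, with the open gripper above it. Descending to grasp.

Emit:
carry_out(
  dp=[
    [0.0024,0,0.05],
    [0,0,0.05],
    [0,0,0.05],
    [0,0,0.05],
    [0,0,0.017],
  ],
  turn=[
    [0,0,0],
    [0,0,0],
    [0,0,0],
    [0,0,0],
    [0,0,0],
  ],
  grip=[-1,-1,-1,-1,-1],
)

```text
t: 11.2
tool_pos: [0.4733, 0.2417, 0.0296]
tool_rot: [0.866, 0.5, -0.003, -0.001]
wrist_force: [0.6, -0.5, 0.2]
width: 0.0854
```

Emit:
carry_out(
  dp=[
    [0,0,0],
    [0,0,0],
    [0,0,0],
    [0,0,0],
    [0,0,0],
  ],
  turn=[
    [0,0,0],
    [0,0,0],
    [0,0,0],
    [0,0,0],
    [0,0,0],
  ],
  grip=[-1,1,1,1,1],
  newtons=30,
)

```text
t: 11.82
tool_pos: [0.4766, 0.243, 0.0344]
tool_rot: [0.865, 0.501, 0.001, 0.0]
wrist_force: [-1.7, 0.3, 6.8]
width: 0.0436
```

Emit:
carry_out(
  dp=[
    [0,0,-0.01],
    [0,0,-0.03],
    [0,0,-0.05],
    [0,0,-0.05],
    [0,0,-0.04],
  ],
  turn=[
    [0,0,0],
    [0,0,0],
    [0,0,0],
    [0,0,0],
    [0,0,0],
  ],
  grip=[1,1,1,1,1],
)

```text
t: 12.45
tool_pos: [0.476, 0.2427, 0.2159]
tool_rot: [0.865, 0.502, 0.001, 0.0]
wrist_force: [-0.0, -0.2, -1.4]
width: 0.043
```

Emit:
carry_out(
  dp=[
    [-0.0346,0.0153,0],
    [-0.0346,0.0153,0],
    [-0.0346,0.0153,0],
    [-0.0346,0.0153,0],
  ],
  turn=[
    [0,0,0],
    [0,0,0],
    [0,0,0],
    [0,0,0],
  ],
  grip=[1,1,1,1],
)

```text
t: 12.95
tool_pos: [0.4599, 0.0911, 0.2137]
tool_rot: [0.865, 0.502, 0.0, 0.0]
wrist_force: [0.1, -0.8, -0.5]
width: 0.0431
```

Emit:
carry_out(
  dp=[
    [-0.0346,0.0153,0],
    [-0.0346,0.0153,0],
    [-0.0346,0.0153,0],
    [-0.0346,0.0153,0],
    [0,0,0],
  ],
  turn=[
    [0,0,0],
    [0,0,0],
    [0,0,0],
    [0,0,0],
    [0,0,0],
  ],
  grip=[1,1,1,1,1],
)

```text
t: 13.58
tool_pos: [0.4444, -0.0602, 0.2137]
tool_rot: [0.866, 0.5, -0.0, 0.0]
wrist_force: [0.6, 0.7, -1.5]
width: 0.0436
```

```bash
cp pics/side_l.npz pics/side_p.npz; cp pics/top_l.npz pics/top_p.npz; python3 st.py
python3 - <<'E'
import os; os.chdir('.')
from m import *
a=np.load("pics/top_l.npz")["im"]; b=np.load("pics/side_l.npz")["im"]
save("c3.png",np.hstack([cv2.resize(a[170:370,200:420],(400,364)),cv2.resize(b[120:320,250:450],(364,364))]))
E
```

```text
t 13.575 tcp [ 0.4444 -0.0602  0.2137] (np.float64(183.4), np.float64(0.1048)) F [ 0.6181  0.6774 -1.4789] xang 59.99854440330268
top post 29 [363.7 244.6] (np.float64(273.1), np.float64(0.1174))
top pin 39 [310.9 248.1] z 0.1002743462713016
side post 100 [330.6 203.9] (np.float64(269.6), np.float64(0.0799))
side pin 29 [324.8 237.4] z 0.10206779556030654
can 184 [304.  293.1] (np.float64(172.3), np.float64(0.1011))
can 133 [266.3 270.2] (np.float64(117.5), np.float64(0.1091))
```

View pics/c3.png

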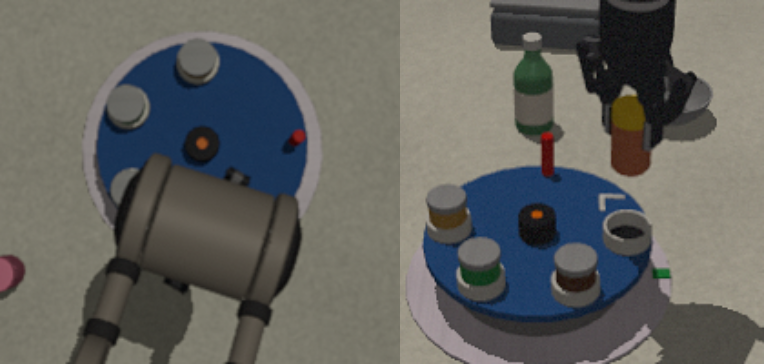

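The side crop shows the jar upright in the jaws, body around side-image (376,200), with the pocket at (375,247). The arm hides the jar from above, so I'll compare jar and pocket in the side view with fixed-radius circle fits.

```bash
cat > fit.py <<'E'
from m import *
from scipy.optimize import least_squares
np.set_printoptions(precision=4,suppress=True)
def comp(im,lo,hi,near,r,amin=40):
    m=cv2.inRange(cv2.cvtColor(im,cv2.COLOR_RGB2HSV),np.array(lo),np.array(hi))
    n,l,s,c=cv2.connectedComponentsWithStats(m)
    k=[i for i in range(1,n) if s[i,4]>=amin and s[i,4]<4000 and np.hypot(*(c[i]-near))<r]
    return max(k,key=lambda i:s[i,4]),l,s,c
def circ(P,r):
    f=lambda q:np.hypot(*(P-q).T)-r
    o=least_squares(f,P.mean(0),loss="soft_l1",f_scale=.001); return o.x,np.sqrt(np.mean(o.fun**2))
def fitc(cam,im,lo,hi,near,rad,z,r,upper):
    i,l,s,c=comp(im,lo,hi,near,rad); x0,y0,w,h=s[i,:4]; pts=[]
    for u in range(x0,x0+w):
        v=np.where(l[:,u]==i)[0]
        if len(v): pts.append((u,v.min()-.5 if upper else v.max()+.5))
    W=onz(cam,pts,z)[:,:2]; q,e=circ(W,r); return q,e,s[i],c[i]
BODY=((0,90,40),(17,255,255)); WALL=((0,0,85),(179,60,255))
E
cat > cmp.py <<'E'
from fit import *
import sys
zb=float(sys.argv[1]); near=eval(sys.argv[2]); b=np.load("pics/side_l.npz")["im"]; p=proj("side",[[.4445,-.058,.088]])[0]
print("pocket",fitc("side",b,*WALL,p,14,.094,.0285,True))
print("jar",fitc("side",b,*BODY,near,25,zb+.003,.022,False))
E
python3 cmp.py .1795 "(376,202)"
python3 - <<'E'
import os; os.chdir('.')
from fit import *
print("jar0 side",fitc("side",np.load("pics/side0.npz")["im"],*BODY,(338,380),14,.003,.022,False))
t=np.load("pics/top_p.npz")["im"]
cs=comp(t,(0,0,0),(179,255,60),(313,295),6); print(cs[2][cs[0]],onz("top",cs[3][cs[0]],.094))
b=np.load("pics/side_l.npz")["im"]; print(cv2.cvtColor(b,cv2.COLOR_RGB2HSV)[240:262:3,374])
E
```

```text
jar0 side (array([0.4699, 0.2339]), np.float64(0.0034975364231819603), array([326, 368,  24,  26, 376], dtype=int32), array([338.3883, 381.5505]))
[304 285  20  21 333] [[ 0.4447 -0.061   0.094 ]]
[[ 26  22  81]
 [ 24  21  62]
 [135  32  32]
 [100  31  25]
 [ 23  25  81]
 [ 21  22  83]
 [ 17  28  81]
 [105 205  86]]Traceback (most recent call last):
  File "cmp.py", line 4, in <module>
    print("pocket",fitc("side",b,*WALL,p,14,.094,.0285,True))
                   ~~~~^^^^^^^^^^^^^^^^^^^^^^^^^^^^^^^^^^^^^
  File "fit.py", line 13, in fitc
    i,l,s,c=comp(im,lo,hi,near,rad); x0,y0,w,h=s[i,:4]; pts=[]
            ~~~~^^^^^^^^^^^^^^^^^^^
  File "fit.py", line 8, in comp
    return max(k,key=lambda i:s[i,4]),l,s,c
           ~~~^^^^^^^^^^^^^^^^^^^^^^^
ValueError: max() iterable argument is empty
```

```bash
sed -i 's/^BODY.*/BODY=((0,70,15),(17,255,255)); WALL=((0,0,50),(179,60,255))/; s/s\[i,4\]<4000/s[i,2]<60/' fit.py
python3 - <<'E'
import os; os.chdir('.')
from fit import *
b=np.load("pics/side_l.npz")["im"]; h=cv2.cvtColor(b,cv2.COLOR_RGB2HSV)
print("jar col",h[205:220,376].tolist()); print("pocket col",h[232:268:2,374].tolist()); print("row",h[244,352:400:3].tolist())
m=cv2.inRange(h,*map(np.array,WALL)); 
print("\n".join("".join(".#"[x>0] for x in r) for r in m[232:268,352:402]))
m=cv2.inRange(h,*map(np.array,BODY)); 
print("\n".join("".join(".#"[x>0] for x in r) for r in m[184:220,356:396]))
E
```

```text
jar col [[8, 150, 80], [8, 154, 78], [8, 163, 75], [9, 156, 77], [8, 174, 76], [8, 142, 81], [9, 158, 79], [10, 176, 81], [8, 143, 80], [9, 176, 71], [9, 159, 77], [9, 124, 80], [19, 37, 131], [26, 35, 153], [23, 30, 152]]
pocket col [[107, 167, 98], [107, 191, 100], [19, 25, 113], [12, 16, 82], [26, 22, 81], [20, 28, 83], [90, 9, 27], [135, 32, 32], [120, 24, 32], [105, 43, 24], [23, 25, 81], [20, 10, 79], [20, 20, 75], [17, 28, 81], [127, 38, 60], [108, 160, 102], [106, 185, 95], [107, 183, 99]]
row [[106, 179, 100], [107, 178, 99], [107, 170, 102], [116, 39, 104], [6, 18, 69], [18, 17, 77], [21, 32, 55], [165, 36, 28], [12, 29, 44], [21, 29, 62], [26, 23, 79], [12, 16, 81], [22, 33, 116], [19, 35, 153], [21, 34, 151], [25, 38, 155]]Traceback (most recent call last):
  File "<stdin>", line 6, in <module>
  File "<stdin>", line 6, in <genexpr>
  File "<stdin>", line 6, in <genexpr>
TypeError: string indices must be integers, not 'numpy.bool'
```

```bash
sed -i 's/^BODY.*/BODY=((0,70,15),(17,255,255)); WALL=((0,0,15),(179,75,128))/' fit.py
python3 cmp.py .1795 "(376,202)"
python3 - <<'E'
import os; os.chdir('.')
from fit import *
b=np.load("pics/side_l.npz")["im"]; h=cv2.cvtColor(b,cv2.COLOR_RGB2HSV)
m=cv2.inRange(h,*map(np.array,WALL)); 
print("\n".join("".join("#" if x else "." for x in r) for r in m[232:268,352:402]))
m=cv2.inRange(h,*map(np.array,BODY)); 
print("\n".join("".join("#" if x else "." for x in r) for r in m[184:220,356:396]))
E
```

```text
.......#..#..................#....................
.......#......................#...................
.......#......................#...................
........###.......#..##...##...#..................
...............#.##.#######...#.#.................
.............#.##############...#.................
............#.#################...................
...........#.###################..................
..........#.#####################.................
............######################................
.........#..#######################...............
.........#.##########################.............
.........#..#########################.............
.........#..#####.########.##########.............
..........#.###.#..##################.............
..........#..#..####.#########.######.............
.........###.########################.............
.........######.##.##################.............
.........######...######.############.............
..........#########.#################.............
..........###########################.............
..........###################
[... 1998 characters left out ...]
........
...............############.............
...................#####................
........................................
........................................
........................................Traceback (most recent call last):
  File "cmp.py", line 4, in <module>
    print("pocket",fitc("side",b,*WALL,p,14,.094,.0285,True))
                   ~~~~^^^^^^^^^^^^^^^^^^^^^^^^^^^^^^^^^^^^^
  File "fit.py", line 13, in fitc
    i,l,s,c=comp(im,lo,hi,near,rad); x0,y0,w,h=s[i,:4]; pts=[]
            ~~~~^^^^^^^^^^^^^^^^^^^
  File "fit.py", line 8, in comp
    return max(k,key=lambda i:s[i,4]),l,s,c
           ~~~^^^^^^^^^^^^^^^^^^^^^^^
ValueError: max() iterable argument is empty
```

```bash
sed -i 's/    n,l,s,c=cv2.connectedComponentsWithStats(m)\n    k/&/; s/^    m=cv2.inRange(cv2.cvtColor(im,cv2.COLOR_RGB2HSV),np.array(lo),np.array(hi))$/&; m=cv2.morphologyEx(m,cv2.MORPH_OPEN,np.ones((5,5),np.uint8))/' fit.py
sed -i 's/.094,.0285,True/.072,.0285,False/; s/,14,.072/,20,.072/' cmp.py
python3 cmp.py .1795 "(376,202)"
python3 - <<'E'
import os; os.chdir('.')
from fit import *
print("jar0 side",fitc("side",np.load("pics/side0.npz")["im"],*BODY,(338,380),14,.003,.022,False))
E
```

```text
pocket (array([ 0.4426, -0.0586]), np.float64(0.0009677933214491625), array([362, 236,  27,  25, 491], dtype=int32), array([375.6273, 248.1161]))
jar (array([ 0.444 , -0.0584]), np.float64(0.0011152503463045342), array([366, 190,  21,  27, 464], dtype=int32), array([375.1466, 203.3082]))
jar0 side (array([0.4698, 0.2339]), np.float64(0.0033504417886182844), array([326, 374,  24,  19, 357], dtype=int32), array([338.3697, 382.0308]))
```

Both views put the jar within about 1.5 mm of the pocket axis. I'll apply a small correction, lower to just above the rim and check again.

Emit:
carry_out(
  dp=[
    [-0.0008,-0.0004,0.03],
    [0,0,0.03],
    [0,0,0.018],
    [0,0,0],
    [0,0,0],
  ],
  turn=[
    [0,0,0],
    [0,0,0],
    [0,0,0],
    [0,0,0],
    [0,0,0],
  ],
  grip=[1,1,1,1,1],
)

```text
t: 14.3
tool_pos: [0.4445, -0.0583, 0.1361]
tool_rot: [0.865, 0.502, 0.0, 0.0]
wrist_force: [0.1, -0.6, -1.5]
width: 0.0434
```

```bash
python3 st.py | grep -E "tcp|pin|side post"; python3 cmp.py .1015 "(376,232)"
python3 - <<'E'
from h import *
b=np.load("pics/side_l.npz")["im"]; save("c4.png",cv2.resize(b[170:290,300:440],(560,480),interpolation=cv2.INTER_CUBIC))
E
```

```text
t 14.3 tcp [ 0.4445 -0.0583  0.1361] (np.float64(182.4), np.float64(0.1046)) F [ 0.1038 -0.5599 -1.5024] xang 60.26152160972506
top pin 38 [310.8 248.2] z 0.09995127972509676
side post 104 [330.5 203.4] (np.float64(270.0), np.float64(0.0817))
side pin 28 [324.8 237.3] z 0.10133480826542074
pocket (array([ 0.4428, -0.0588]), np.float64(0.0010109953702453725), array([363, 243,  26,  18, 264], dtype=int32), array([377.2462, 252.9508]))
jar (array([ 0.4437, -0.0572]), np.float64(0.0010705898111255357), array([365, 222,  20,  25, 417], dtype=int32), array([373.7482, 234.554 ]))
```

View pics/c4.png

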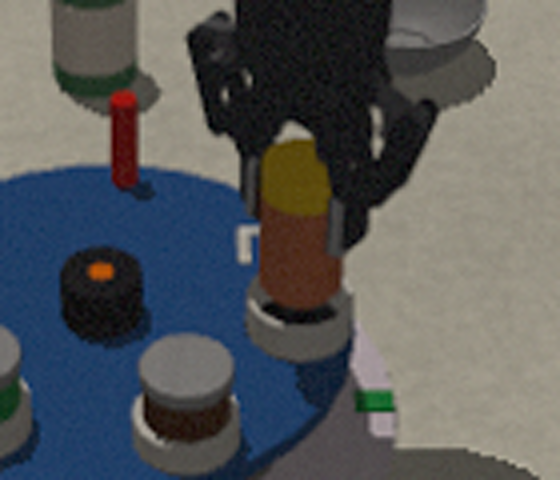

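The crop shows the jar upright just above the pocket rim, slightly towards the far camera side. I'll correct by 2 mm and recheck.

Emit:
carry_out(
  dp=[
    [-0.0021,0.0004,0],
    [0,0,0],
  ],
  turn=[
    [0,0,0],
    [0,0,0],
  ],
  grip=[1,1],
)

```text
t: 14.65
tool_pos: [0.4434, -0.061, 0.1357]
tool_rot: [0.865, 0.501, 0.0, 0.0]
wrist_force: [0.6, 0.3, -2.1]
width: 0.0437
```

```bash
python3 st.py | grep -E "tcp|pin"; python3 cmp.py .1015 "(376,232)"
```

```text
t 14.65 tcp [ 0.4434 -0.061   0.1357] (np.float64(183.8), np.float64(0.1059)) F [ 0.5651  0.2505 -2.0725] xang 60.19389618766707
top pin 39 [310.9 248.1] z 0.09963330648858326
side pin 27 [324.9 237.3] z 0.10205098693933012
pocket (array([ 0.4428, -0.0585]), np.float64(0.0010081337373114608), array([363, 244,  26,  17, 255], dtype=int32), array([377.0275, 253.2863]))
jar (array([ 0.4429, -0.058 ]), np.float64(0.001082631807168732), array([366, 222,  20,  25, 404], dtype=int32), array([374.5198, 234.5545]))
```

Emit:
carry_out(
  dp=[
    [0,0,0.004],
    [0,0,0.004],
    [0,0,0.004],
    [0,0,0.004],
    [0,0,0],
  ],
  turn=[
    [0,0,0],
    [0,0,0],
    [0,0,0],
    [0,0,0],
    [0,0,0],
  ],
  grip=[1,1,1,1,1],
)

```text
t: 15.38
tool_pos: [0.4431, -0.0607, 0.1189]
tool_rot: [0.865, 0.502, -0.0, -0.0]
wrist_force: [-0.1, -0.4, -0.8]
width: 0.0434
```

Emit:
carry_out(
  dp=[
    [0,0,0.003],
    [0,0,0.003],
    [0,0,0.002],
    [0,0,0.0015],
    [0,0,0],
  ],
  turn=[
    [0,0,0],
    [0,0,0],
    [0,0,0],
    [0,0,0],
    [0,0,0],
  ],
  grip=[1,1,1,1,1],
)

```text
t: 16.0
tool_pos: [0.4432, -0.0608, 0.1097]
tool_rot: [0.865, 0.502, -0.0, -0.0]
wrist_force: [0.9, 0.3, -0.7]
width: 0.043
```

Emit:
carry_out(
  dp=[
    [0,0,0.001],
    [0,0,0.001],
    [0,0,0],
  ],
  turn=[
    [0,0,0],
    [0,0,0],
    [0,0,0],
  ],
  grip=[1,1,1],
)

```text
t: 16.38
tool_pos: [0.4432, -0.0608, 0.1077]
tool_rot: [0.865, 0.502, -0.0, -0.0]
wrist_force: [-0.6, -0.4, -1.3]
width: 0.0431
```

Emit:
carry_out(
  dp=[
    [0,0,0.0007],
    [0,0,0.0007],
    [0,0,0],
  ],
  turn=[
    [0,0,0],
    [0,0,0],
    [0,0,0],
  ],
  grip=[1,1,1],
)

```text
t: 16.75
tool_pos: [0.4433, -0.0608, 0.1065]
tool_rot: [0.865, 0.502, 0.0, 0.0]
wrist_force: [-0.4, 0.4, 0.6]
width: 0.0434
```

Emit:
carry_out(
  dp=[
    [0,0,0.0007],
    [0,0,0],
  ],
  turn=[
    [0,0,0],
    [0,0,0],
  ],
  grip=[1,1],
)

```text
t: 17.0
tool_pos: [0.4433, -0.0609, 0.1064]
tool_rot: [0.865, 0.502, 0.0, 0.0]
wrist_force: [-2.7, 0.6, 7.3]
width: 0.0434
```

```bash
python3 st.py | grep -E "tcp|pin"
python3 - <<'E'
from h import *
s=[arm.read_state()["wrist_force"][2]]; print(s)
b=np.load("pics/side_l.npz")["im"]; save("c5.png",cv2.resize(b[170:290,300:440],(560,480),interpolation=cv2.INTER_CUBIC))
E
```

```text
t 17.0 tcp [ 0.4433 -0.0609  0.1064] (np.float64(183.7), np.float64(0.1059)) F [-2.657   0.6387  7.313 ] xang 60.212784834439624
top pin 37 [310.8 248.2] z 0.10101831771456804
side pin 29 [324.8 237.4] z 0.10202988319443063
[np.float64(8.138592884402103)]
```

View pics/c5.png

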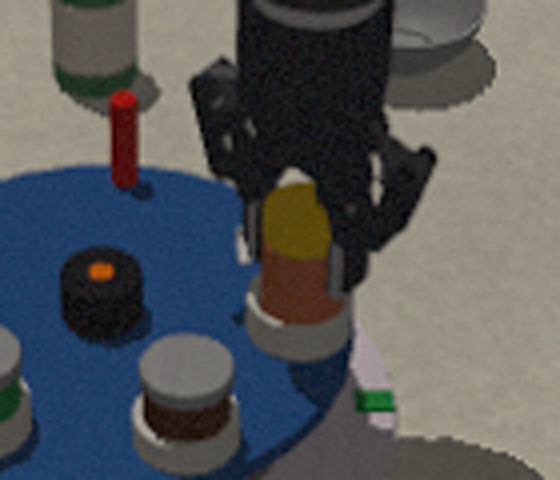

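The jar is seated in the pocket at the expected height, with about 8 N of floor reaction. I'll relieve it slightly and open, then rise.

Emit:
carry_out(
  dp=[
    [0,0,-0.0007],
    [0,0,0],
    [0,0,0],
    [0,0,0],
    [0,0,0],
  ],
  turn=[
    [0,0,0],
    [0,0,0],
    [0,0,0],
    [0,0,0],
    [0,0,0],
  ],
  grip=[1,0,-0.3,-0.7,-1],
)

```text
t: 17.73
tool_pos: [0.4433, -0.0608, 0.1063]
tool_rot: [0.865, 0.502, -0.0, 0.0]
wrist_force: [-0.2, 0.2, -0.7]
width: 0.0852
```

Emit:
carry_out(
  dp=[
    [0,0,0],
    [0,0,-0.01],
    [0,0,-0.03],
    [0,0,-0.05],
    [0,0,-0.05],
  ],
  turn=[
    [0,0,0],
    [0,0,0],
    [0,0,0],
    [0,0,0],
    [0,0,0],
  ],
  grip=[-1,-1,-1,-1,-1],
)

```text
t: 18.35
tool_pos: [0.443, -0.0607, 0.2485]
tool_rot: [0.865, 0.502, 0.0, 0.0]
wrist_force: [-0.1, -0.5, -0.4]
width: 0.0854
```

Emit:
carry_out(
  dp=[
    [0.04,-0.02,-0.01],
    [0.05,-0.02,0],
    [0.05,-0.02,0],
    [0.05,-0.02,0],
    [0.05,-0.02,0],
  ],
  turn=[
    [0,0,0],
    [0,0,0],
    [0,0,0],
    [0,0,0],
    [0,0,0],
  ],
  grip=[-1,-1,-1,-1,-1],
)

```text
t: 18.98
tool_pos: [0.4757, 0.1989, 0.2573]
tool_rot: [0.865, 0.502, 0.001, 0.0]
wrist_force: [0.4, -0.6, 0.8]
width: 0.0857
```

```bash
python3 st.py | grep -E "tcp|pin|post"
python3 - <<'E'
import os; os.chdir('.')
from m import *
a=np.load("pics/top_l.npz")["im"]; b=np.load("pics/side_l.npz")["im"]
c=blob(a,(20,150,60),(32,255,255),(313,295),15)
if c: print("lid top",c[0],onz("top",c[0][1],.152)[0])
save("c6.png",np.hstack([cv2.resize(a[180:340,230:400],(390,367)),cv2.resize(b[170:330,240:410],(390,367))]))
E
```

```text
t 18.975 tcp [0.4757 0.1989 0.2573] (np.float64(106.2), np.float64(0.2633)) F [ 0.3611 -0.569   0.7815] xang 60.207966271041215
top post 29 [363.7 244.6] (np.float64(273.1), np.float64(0.1174))
top pin 37 [310.8 248.2] z 0.10186339438825787
side pin 19 [325.7 237.4] z 0.10294121759748354
lid top (np.int32(328), array([313.4, 295.4]), array([304, 286,  20,  20], dtype=int32)) [ 0.44415087 -0.06094735  0.152     ]
```

View pics/c6.png

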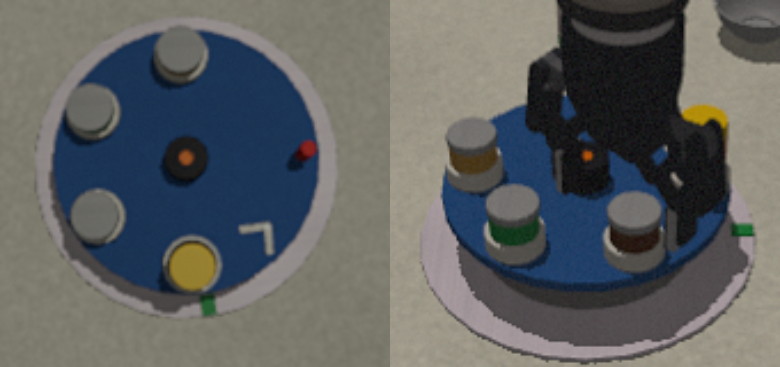

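The jar lid is centred in the pocket at top-image (313,295), beside the green mark. The post is unmoved at (364,245) and the robot is clear. I'll settle for a moment, then hand in.

Emit:
carry_out(
  dp=[
    [0,0,0],
    [0,0,0],
    [0,0,0],
  ],
  turn=[
    [0,0,0],
    [0,0,0],
    [0,0,0],
  ],
  grip=[-1,-1,-1],
)

```text
t: 19.45
tool_pos: [0.4758, 0.1961, 0.2567]
tool_rot: [0.866, 0.501, 0.0, 0.0]
wrist_force: [-0.3, 0.0, 0.0]
width: 0.0853
```

```bash
python3 st.py | grep -E "pin|top post"; python3 -c "
from station import hand_in; print(hand_in())"
```

```text
top post 29 [363.7 244.6] (np.float64(273.1), np.float64(0.1174))
top pin 38 [310.8 248.2] z 0.09996446297006689
side pin 14 [326.3 237.5] z 0.10244127830130267
the job is handed in; nothing more can be done
None
```

I pushed the carousel anticlockwise by its red post until it clicked home beside the green mark. I then stood the small yellow-lidded jar in the pocket and handed the job in at about 19.5 s; the hand-in gives no verdict.

- **Push:** the force stayed around 2 to 7 N in the readings after each call, then dropped to zero as the disc jumped about 8° ahead. The pin fell about 4 mm in both camera views.
- **Stop position:** the pocket stands about 47 mm from the mark (the limit is 62 mm).
- **Jar:** it touched the pocket floor at the expected height with about 8 N and was then released. In the top view its lid centre is within about 1 mm of the pocket centre measured earlier.
- **End state:** after release the post had not moved, the pin read about 100 mm in the top view and 102 mm in the side view (hub top 102 mm), and the arm stood clear. I left the bottle, mug and bowl alone and the arm never went near them, but I did not measure them again at the end.

**Disagreements:**
- The two cameras differed by 2 to 6 mm in y. I therefore compared jar and pocket within one view when lining them up.
- The side-view circle fit of the jar on the counter was poor (3.4 mm residual), so I did not use it.
- Depth readings of the pin scatter by about 1 to 2 mm. The click is therefore judged by the pin drop, the force and the jump together.

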